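# Feed the clay crusher

## Task

Feed the clay crusher: first screw its hopper top clockwise until the pointer tab in the middle of its open mouth stands right over the wide feed lug. Then gather all the dry clay lumps in the steel tray while it stands on its wooden board, lift the tray with all of them in it and tip them into the hopper through the mouth. Finally stand the empty tray back upright in the middle of its board and screw the top a further quarter turn clockwise, until the tab stands right over the narrow run fin; leave the mug, the bowl and the jar where they are.

Things in the scene. Friction and masses are not known exactly. Their poses are not given: they have to be found in the camera images.
- crusher: bench clay crusher, fixed: grey base 250 x 230 mm and 50 mm high, on it a round steel hopper drum, 210 mm outside, 6 mm wall, rim 125 mm above the table; origin under its middle on the table, z up; its -x side is the feed side with the wide lug, its +y side carries the narrow fin
- hopper_floor (a point): middle of the hopper's inner floor, 55 mm above the table; a lump is in the hopper when it lies inside the drum (inner radius 99 mm) and under the top
- feed_lug (a point): top of the wide feed lug (50 mm wide dark steel block on the outside of the drum), 110 mm from the hopper's axis
- run_fin (a point): top of the narrow run fin (14 mm wide dark steel), 110 mm from the axis, a quarter turn clockwise (from above) from the feed lug
- top (a joint): turn of the screw-on hopper top in rad, growing clockwise seen from above; 0: tab over the feed lug; 1.571: tab over the run fin. It starts between -2.4 and -1.3. It turns freely past both (from -3.0 to 2.7) with about 0.2 N m of friction and stays where it is left; its thread sinks 4 mm per turn.
- top_grip (a point): grip point of the top, on the screw axis 178 mm above the table: a black block 14 mm thick, 56 mm long along the upright sheet, from 154 to 192 mm above the table. Its x axis points along the 14 mm, away from the mouth: the mouth and tab lie towards its -x
- mouth (a point): middle of the half-moon mouth, 55 mm from the axis, 152 mm above the table; the mouth is 185 mm wide and 95 mm deep. The top is an aluminium ring 210 mm across, 127 to 149 mm above the table, half covered by a plate (top face at 154 mm), the other half being the mouth; an upright sheet 186 mm long, up to 179 mm above the table, stands along the diameter at the mouth's edge
- top_tab (a point): the black pointer tab on the outside of the top's ring, in the middle of the mouth's side, 111 mm from the axis
- board: fixed wooden board, 220 mm (its x) by 310 mm (its y), 12 mm thick; origin under its middle on the table
- tray: loose steel tray, 200 mm long (x), 130 mm wide (y), 0.3 kg, floor and walls 4 mm thick, walls 44 mm high on three sides; the end at its -x is open (the pouring lip). A wooden bar crosses it 80 to 104 mm above its underside, on a 24 mm wide upright plate at each side. Origin: middle of the underside. It starts upright on the board
- tray_bar (a point): middle of the tray's wooden bar, 92 mm above the tray's underside and 30 mm from its middle towards +x; the bar is 14 mm thick (tray x), 24 mm high and runs 130 mm along the tray's y
- tray_lip (a point): middle of the tray's open pouring edge, at its underside, 100 mm from its middle
- lump1: a dry clay lump, an irregular faceted chunk about 40 mm across and 32 mm high, 50 g; origin at its middle (16 mm above the table at the start); 3 or 4 of the five lumps are present
- lump2: a dry clay lump, an irregular faceted chunk about 40 mm across and 32 mm high, 50 g; origin at its middle (16 mm above the table at the start); 3 or 4 of the five lumps are present
- lump3: a dry clay lump, an irregular faceted chunk about 40 mm across and 32 mm high, 50 g; origin at its middle (16 mm above the table at the start); 3 or 4 of the five lumps are present
- lump4: a dry clay lump, an irregular faceted chunk about 40 mm across and 32 mm high, 50 g; origin at its middle (16 mm above the table at the start); 3 or 4 of the five lumps are present
- lump5: a dry clay lump, an irregular faceted chunk about 40 mm across and 32 mm high, 50 g; origin at its middle (16 mm above the table at the start); 3 or 4 of the five lumps are present
- mug: mug, 80 mm across, 95 mm high, origin under its middle: bystander, leave alone
- bowl: bowl, 130 mm across, 60 mm high, origin under its middle: bystander, leave alone
- jar: lidded jar, 70 mm across, 90 mm high, origin under its middle: bystander, leave alone
There are look-alikes about, which are no part of the job. What is shaped like the lump2 but orange or purple is not meant. What is shaped like the lump3 but purple is not meant.

How it is judged:
By the outcome, as a careful person would: the job done as asked, in the order asked, and still so for the second after the job is handed in, with the robot touching nothing.
Of lump1, lump2, lump3, lump4, lump5 only 3 to 4 are there at a start; the rules pass over those that are not, and their reading is None.
At some moment in a run one of lump1, lump2, lump3, lump4, lump5 may be knocked a few centimetres aside while the robot is not near it.
It also fails if it takes over 210 s, if anything falls off the work surface, if the arm or the gripper's body presses on something with over 40 N, if the wrist force passes 120 N, or if a joint passes its speed limit or range.

## Robot

A 6-joint arm with a two-finger parallel gripper is mounted at the origin on the work surface. World frame = base frame: x ahead of the robot, y to its left, z up, the work surface at z = 0. Lengths are in m, angles in rad, forces in N, time in s.
With the tool pointing down it reaches from about 0.35 to 0.975 m from the base axis. Payload 7.1 kg.
Tool frame: the origin (TCP) lies midway between the tips of the shut fingers; the grasp point (between the pads) lies 19 mm behind it; z points along the fingers, y is the line along which they close (so a half turn about z gives the same grasp; the last joint's range is limited). The gripper opens to 88 mm and grips with 3 to 60 N. Pads are 20 mm wide; open, the fingers measure 115 mm over their backs; the gripper's body (75 mm by 178 mm) begins 61 mm behind the grasp point.
Start: joints at [1.241, 0.423, 1.63, -0, 1.089, -0.019], TCP at [0.191, 0.595, 0.223] pointing down, gripper open.
Joint ranges: [-3, 3], [-0.9, 2.11], [0.09, 2.58], [-1.31, 4.45], [0.11, 2.69], [-2.54, 2.54]. Speed limits (rad/s): [2.39, 2.39, 3.01, 3.14, 3.14, 3.14].

## Interface

Orientations are given as a unit quaternion [w, x, y, z].
In Python, from station import move_pose, movel, movej, command_gripper, wait, inverse_kinematics, read_camera, camera_info, MotionError, job_done, get_time, get_joint_pos, get_qvel, get_effort, get_tcp_pos, get_ee_rot, get_ft_force, get_ft_torque, get_grip_width, get_finger_force gives the robot as it stands. Calls block until the motion is done:
- move_pose(position, orientation): joint-space move of the TCP to a pose.
- movel(position, frame=None, v=0.15, until_force=None): straight line of the TCP; frame=None keeps the orientation; v is the mean speed in m/s. With until_force (N) it stops when the force on the tool has changed by that much, and returns True; else False.
- movej(angles): joint-space move.
- command_gripper(opening): opening from 0.0 (shut) to 1.0 (fully open); the grip force is fixed at half the most; returns when the fingers have stopped.
- wait(seconds).
- inverse_kinematics(position, orientation): joint angles nearest the present ones, or None.
- read_camera(name): name is "scene" or "side" or "wrist"; returns the picture (420x560x3 uint8, red, green, blue); there is no depth.
- camera_info(name): a dict with "intrinsics" (3x3 intrinsics, pixels), "dist" ([k1, k2, p1, p2, k3] as OpenCV has them; the pictures are not rectified), "T" (4x4, takes a point from camera to world coordinates); the wrist camera has in their place "tool_from_camera" (4x4, takes a point from camera to tool coordinates, whose origin is the TCP and whose axes are the flange's). Camera axes: x right, y up, looking along -z (the intrinsics and any distortion apply to the point x, -y, -z); pixel columns grow to the right and rows downward; lengths in m; the calibration is good to about 2 mm. A picture is of the moment at which its call begins: read the wrist's pose just before it. camera_info takes no time and is no camera call.
A pose or a line that the arm cannot do raises MotionError and nothing moves.
- job_done(): hands the job in; it is judged then, once.
Readings, each from a call of its own:
- get_time(): time.
- get_joint_pos(): joint angles.
- get_qvel(): joint speeds.
- get_effort(): joint torques, N m.
- get_tcp_pos(): TCP position.
- get_ee_rot(): TCP orientation.
- get_ft_force(): force on the tool from outside, world axes, zero at the start.
- get_ft_torque(): the same for the moment, N m.
- get_grip_width(): opening from 0.0 (shut) to 1.0 (fully open).
- get_finger_force(): force on a finger pad.
Only numpy, scipy, OpenCV 4.12 (cv2) and the standard library are available. Lean on these libraries where they do the work, as an engineer would, in place of code of your own. Each camera call takes 0.05 s, during which the arm holds its last target. There are 200 camera calls.

## Working session

There is one attempt and no reset: what is moved stays moved. The work goes in short steps, each a Python script; the robot and the scene stay as the last script left them, time stands still between calls to the robot, and variables do not carry over. Pictures are saved under pics/ and viewed, at most 14 in all, crops included, and the job is handed in when it is done.

```bash
ls; mkdir -p pics; python3 - <<'E'
from station import *
import cv2
for n in ("scene","side"):
    cv2.imwrite(f"pics/{n}0.png",cv2.resize(read_camera(n)[:,:,::-1],(800,600),interpolation=cv2.INTER_CUBIC))
    i=camera_info(n);print(n,i["intrinsics"],i["dist"],i["T"])
print(camera_info("wrist"),get_time(),get_ee_rot())
E
```

```text
pics
scene [[417.3232002    0.         280.08974719]
 [  0.         417.3232002  208.05832427]
 [  0.           0.           1.        ]] [-0.13052983  0.          0.          0.          0.        ] [[ 0.74307988 -0.44455766  0.50020074  1.2339847 ]
 [ 0.66895588  0.51375299 -0.537174   -0.78157694]
 [-0.01817481  0.73377541  0.67914897  0.99368866]
 [ 0.          0.          0.          1.        ]]
side [[407.04770023   0.         284.00694855]
 [  0.         407.04770023 217.40646718]
 [  0.           0.           1.        ]] [-0.00179176  0.          0.          0.          0.        ] [[ 0.69708337  0.5419979  -0.46937517  0.06673736]
 [-0.71695997  0.52092747 -0.4632526  -0.60877428]
 [-0.00657152  0.65944889  0.75172068  0.94376233]
 [ 0.          0.          0.          1.        ]]
{'intrinsics': array([[344.04633953,   0.        , 276.41353594],
       [  0.        , 344.04633953, 212.74052054],
       [  0.        ,   0.        ,   1.        ]]), 'dist': array([-0.07278877,  0.        ,  0.        ,  0.        ,  0.        ]), 'tool_from_camera': array([[ 6.94055446e-04,  9.66680126e-01,  2.55986431e-01,
         6.90683042e-02],
       [ 9.99999721e-01, -7.41490222e-04,  8.87883352e-05,
         9.52769760e-05],
       [ 2.75641355e-04,  2.55986298e-01, -9.66680371e-01,
        -1.61823649e-01],
       [ 0.00000000e+00,  0.00000000e+00,  0.00000000e+00,
         1.00000000e+00]])} 0.1 [-1.11176443e-04  1.54744081e-01  9.87954330e-01 -7.06682016e-04]
```

View pics/scene0.png

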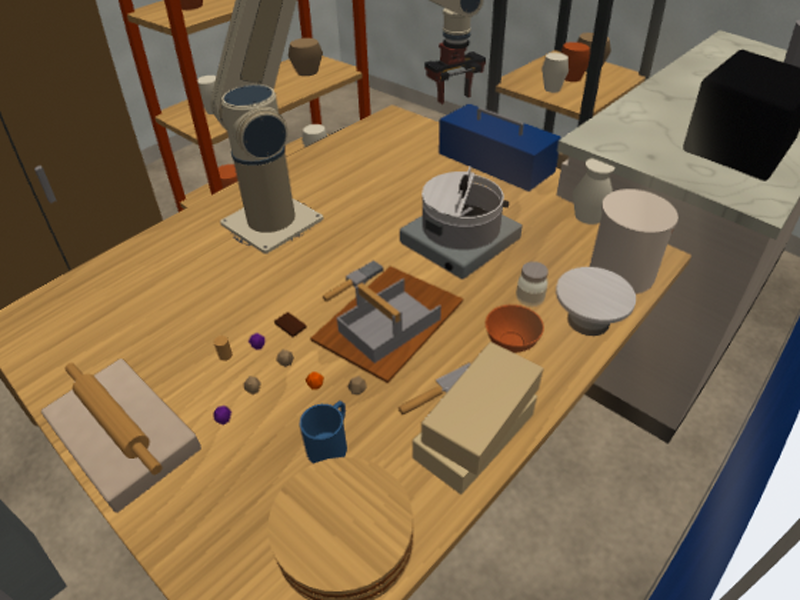

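View pics/side0.png

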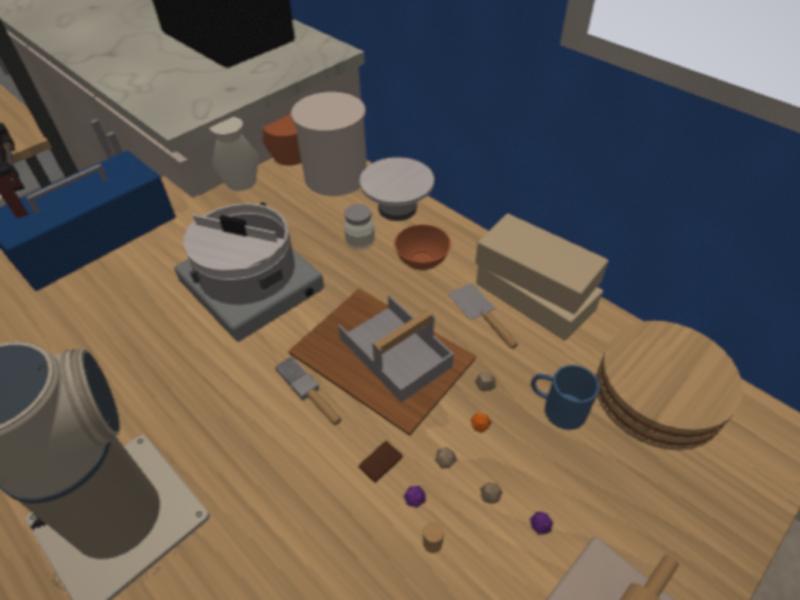

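The scene shows three tan lumps at (285,357), (252,384) and (357,385). In the side view they are at (445,457), (491,492) and (485,381). Purple ones at scene (257,341) and (222,414) and the orange one at (315,380) are look-alikes, and (223,349) is a cork. The tray is on the board around (388,318), and the crusher is around (462,215).

```bash
cat > h.py <<'E'
from station import *
import numpy as np, cv2
from scipy.spatial.transform import Rotation as R
def camT(n):
    i=camera_info(n)
    if n!="wrist": return i,np.array(i["T"])
    q=get_ee_rot();T=np.eye(4);T[:3,:3]=R.from_quat([q[1],q[2],q[3],q[0]]).as_matrix();T[:3,3]=get_tcp_pos()
    return i,T@np.array(i["tool_from_camera"])
def rays(n,px,cam=None):
    i,T=cam or camT(n)
    u=cv2.undistortPoints(np.array(px,float).reshape(-1,1,2),np.array(i["intrinsics"]),np.array(i["dist"])).reshape(-1,2)
    d=np.c_[u[:,0],-u[:,1],-np.ones(len(u))]@T[:3,:3].T
    return T[:3,3],d
def onplane(n,px,z,cam=None):
    o,d=rays(n,px,cam); return o+d*((z-o[2])/d[:,2])[:,None]
def tri(a,b):  # (o,d),(o,d)
    A=np.array([a[1],-b[1]]).T; s=np.linalg.lstsq(A,b[0]-a[0],rcond=None)[0]
    p=a[0]+s[0]*a[1];q=b[0]+s[1]*b[1]; return (p+q)/2,np.linalg.norm(p-q)
def project(n,P,cam=None):
    i,T=cam or camT(n); p=(np.array(P,float).reshape(-1,3)-T[:3,3])@T[:3,:3]; p=p*[1,-1,-1]
    return cv2.projectPoints(p,np.zeros(3),np.zeros(3),np.array(i["intrinsics"]),np.array(i["dist"]))[0].reshape(-1,2)
def down(yaw):  # tool pointing down; tool y axis (closing line) at heading yaw+90deg => tool x at yaw
    x=np.array([np.cos(yaw),np.sin(yaw),0]);z=np.array([0,0,-1]);return quat(np.c_[x,np.cross(z,x),z])
def quat(M):
    q=R.from_matrix(M).as_quat(); return [q[3],q[0],q[1],q[2]]
E
python3 - <<'E'
from h import *
np.set_printoptions(precision=3,suppress=True)
k=.7
S=lambda *p:np.array(p)*k
print("lumps sc",onplane("scene",S((285,357),(252,384),(357,385)),.016)[:,:2].tolist())
print("lumps sd",onplane("side",S((445,457),(491,492),(485,381)),.016)[:,:2].tolist())
print("dist sc",onplane("scene",S((257,341),(222,414),(315,380),(223,352)),.016)[:,:2].tolist())
print("board",onplane("scene",S((392,268),(462,299),(386,380),(312,337)),.012),onplane("side",S((361,290),(475,357),(411,432),(290,352)),.012))
for a,b in (((361,288),(381,347)),((398,326),(432,320))):
  print("bar",[tri([r for r in (lambda o,d:(o,d[0]))(*rays("scene",S(a)))],[r for r in (lambda o,d:(o,d[0]))(*rays("side",S(b)))])])
print("crbase",onplane("scene",S((401,231),(455,263),(521,230)),.05),onplane("side",S((176,270),(240,322),(322,272)),.05))
print("grip",[tri((lambda o,d:(o,d[0]))(*rays("scene",S((464,184)))),(lambda o,d:(o,d[0]))(*rays("side",S((233,225)))))])
print("mug bowl jar",onplane("scene",S((323,440)),0),onplane("scene",S((514,330)),.05),onplane("scene",S((534,270)),.09))
E
```

```text
lumps sc [[0.45179694055883013, -0.3181405599523029], [0.45757795529483836, -0.4149169881528867], [0.6265851904642369, -0.26838636596309196]]
lumps sd [[0.4506544369219827, -0.32219325886634975], [0.4563342865850767, -0.4195065974530234], [0.622599311332982, -0.2717463013743123]]
dist sc [[0.3661159688197222, -0.329425277528992], [0.47375560998560895, -0.5056396905390902], [0.5501700749505309, -0.31787451648881876], [0.3346789057883436, -0.40209605595442655]]
board [[ 0.421  0.063  0.012]
 [ 0.628  0.088  0.012]
 [ 0.661 -0.216  0.012]
 [ 0.448 -0.236  0.012]] [[ 0.624  0.078  0.012]
 [ 0.656 -0.22   0.012]
 [ 0.446 -0.244  0.012]
 [ 0.408  0.056  0.012]]
bar [(array([ 0.496, -0.119,  0.107]), np.float64(0.005931904346981158))]
bar [(array([ 0.621, -0.133,  0.084]), np.float64(0.0002264730638565453))]
crbase [[0.368 0.159 0.05 ]
 [0.558 0.147 0.05 ]
 [0.606 0.371 0.05 ]] [[0.361 0.386 0.05 ]
 [0.371 0.161 0.05 ]
 [0.579 0.151 0.05 ]]
grip [(array([0.471, 0.284, 0.175]), np.float64(0.007151757617339445))]
mug bowl jar [[ 0.664 -0.403  0.   ]] [[0.8  0.05 0.05]] [[0.743 0.209 0.09 ]]
```

```bash
cat >> h.py <<'E'
def snap(name,fn):
    c=camT(name); im=read_camera(name); cv2.imwrite("pics/"+fn+"_raw.png",im[:,:,::-1])
    cv2.imwrite("pics/"+fn+".png",cv2.resize(im[:,:,::-1],(800,600),interpolation=cv2.INTER_CUBIC))
    np.savez("pics/"+fn+".npz",T=c[1]); return c
E
python3 - <<'E'
from h import *
move_pose([.47-.03,.28+.05,.42],down(2.1)); snap("wrist","w1")
move_pose([.53,-.16,.42],down(1.3)); snap("wrist","w2")
print(get_time(),get_joint_pos())
E
```

```text
3.5333 [-3.13028894e-01  1.47447817e-01  1.55342915e+00  2.14536579e-04
  1.44074700e+00 -4.38602277e-02]
```

View pics/w1.png

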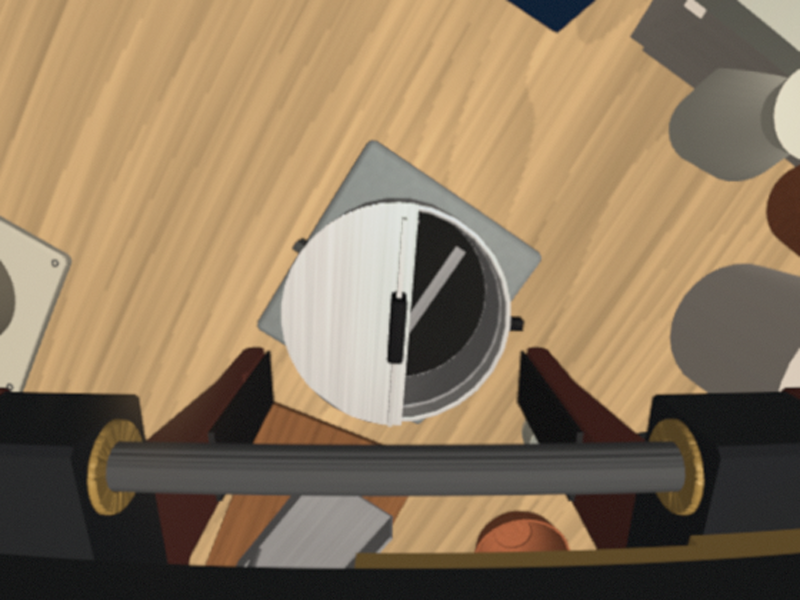

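View pics/w2.png

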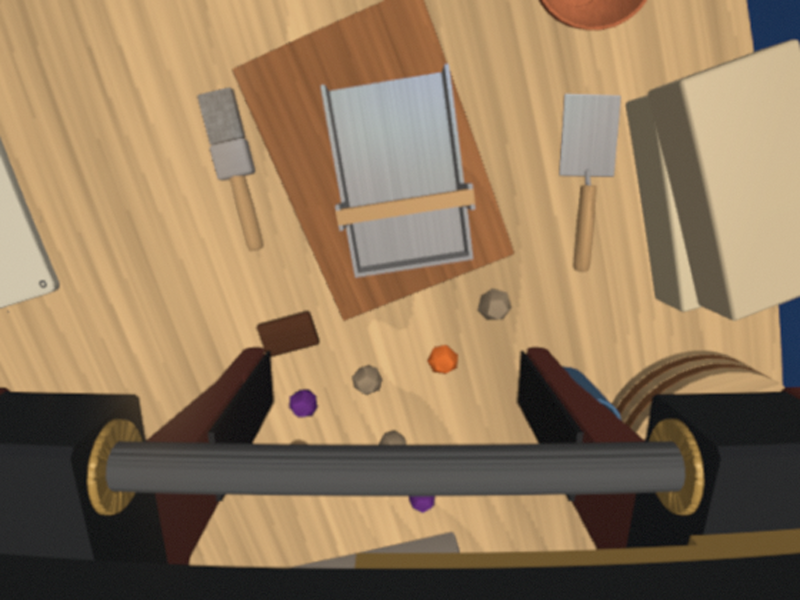

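The tab is at w1 (517,324), the block runs (396,292)–(397,362) and the fin is at (300,246). In w2 the tray's lip faces up the picture and the bar runs (338,215)–(474,196). The tan lumps are at (367,379), (494,304) and (392,440).

```bash
python3 - <<'E'
from h import *
np.set_printoptions(precision=4,suppress=True)
i=camera_info("wrist")
c1=(i,np.load("pics/w1.npz")["T"]);c2=(i,np.load("pics/w2.npz")["T"])
P=lambda c,z,*p:onplane("wrist",np.array(p)*.7,z,c)
az=lambda v:np.degrees(np.arctan2(v[1],v[0]))
b=P(c1,.05,(541,258),(372,141),(259,325));print("base",b,(b[0]+b[2])/2,az(b[0]-b[1]),az(b[2]-b[1]),np.linalg.norm(b[0]-b[1]),np.linalg.norm(b[2]-b[1]))
g=P(c1,.192,(399,293),(399,362));print("block",g,g.mean(0),az(g[1]-g[0]),np.linalg.norm(g[0]-g[1]))
print("tab",P(c1,.138,(517,324)),"fin",P(c1,.12,(300,246)))
# ring outer circle z=.149
th=P(c1,.149,(511,310),(500,255),(440,208),(470,395),(420,418));A=np.c_[2*th[:,:2],np.ones(len(th))];s=np.linalg.lstsq(A,(th[:,:2]**2).sum(1),rcond=None)[0];print("ring",s[:2],np.sqrt(s[2]+s[:2]@s[:2]))
b=P(c2,.012,(234,70),(345,320),(513,252));print("board",b,(b[0]+b[2])/2,az(b[0]-b[1]),az(b[2]-b[1]),np.linalg.norm(b[0]-b[1]),np.linalg.norm(b[2]-b[1]))
b=P(c2,.116,(337,213),(474,193));print("bar",b.mean(0),az(b[1]-b[0]),np.linalg.norm(b[1]-b[0]))
w=P(c2,.056,(323,86),(357,276),(472,258),(447,67));print("walls",w,w.mean(0),az(w[0]-w[1]),az(w[3]-w[2]),np.linalg.norm(w[1]-w[0]),np.linalg.norm(w[1]-w[2]))
print("lumps",P(c2,.016,(367,379),(494,304),(392,438)))
E
```

```text
base [[0.5875 0.3953 0.05  ]
 [0.3668 0.4075 0.05  ]
 [0.3549 0.1693 0.05  ]] [0.4712 0.2823 0.05  ] -3.1605111535331543 -92.85442463853876 0.22105518039828512 0.23848974333280018
block [[0.455  0.3112 0.192 ]
 [0.4855 0.2595 0.192 ]] [0.4702 0.2853 0.192 ] -59.443293276750886 0.06003641590260921
tab [[0.5736 0.3308 0.138 ]] fin [[0.3604 0.2885 0.12  ]]
ring [0.4709 0.2831] 0.10500520499853505
board [[ 0.4105  0.0633  0.012 ]
 [ 0.446  -0.2409  0.012 ]
 [ 0.6598 -0.2136  0.012 ]] [ 0.5351 -0.0751  0.012 ] 96.64822902207656 7.275639950959087 0.306228392704646 0.21554358883555405
bar [ 0.552  -0.1196  0.116 ] -7.157742716151647 0.1292053596281355
walls [[ 0.5031  0.0114  0.056 ]
 [ 0.4811 -0.1849  0.056 ]
 [ 0.6067 -0.1989  0.056 ]
 [ 0.6277 -0.0043  0.056 ]] [ 0.5546 -0.0942  0.056 ] 83.61168216429711 83.86140081795104 0.19751688018905167 0.1263906809701669
lumps [[ 0.4507 -0.3204  0.016 ]
 [ 0.6239 -0.268   0.016 ]
 [ 0.4587 -0.4081  0.016 ]]
```

```bash
cat >> h.py <<'E'
C=np.array([.4708,.2833])
def grip_top(az_from,az_to,z=.161):
    """close along az_from (deg, tab heading mod 180), turn to az_to"""
    yaw=lambda a:np.radians(a+90)
    move_pose([*C,.27],down(yaw(az_from))); command_gripper(1.0)
    movel([*C,z],v=.08); command_gripper(0.0)
    print("grip",get_grip_width(),get_finger_force(),get_ft_force(),get_ft_torque())
    n=int(np.ceil(abs(az_to-az_from)/10))
    for a in np.linspace(az_from,az_to,n+1)[1:]:
        z2=z-.004*abs(a-az_from)/360
        move_pose([*C,z2],down(yaw(a)))
    print("turned",get_ft_force(),get_ft_torque(),get_joint_pos(),get_time())
    command_gripper(1.0); movel([*C,.27],v=.1)
E
python3 - <<'E'
from h import *
np.set_printoptions(precision=3,suppress=True)
grip_top(26,-93)
move_pose([.44,.33,.42],down(2.1)); snap("wrist","w3")
E
```

```text
grip 0.15891168424990096 29.97886598110199 [-4.101 -1.327  4.352] [-0.507  1.02   0.141]
turned [ 0.189 -7.214  1.686] [-2.1   -0.084 -0.136] [ 0.519  0.397  1.845 -0.002  0.9    2.137] 11.6167
```

View pics/w3.png

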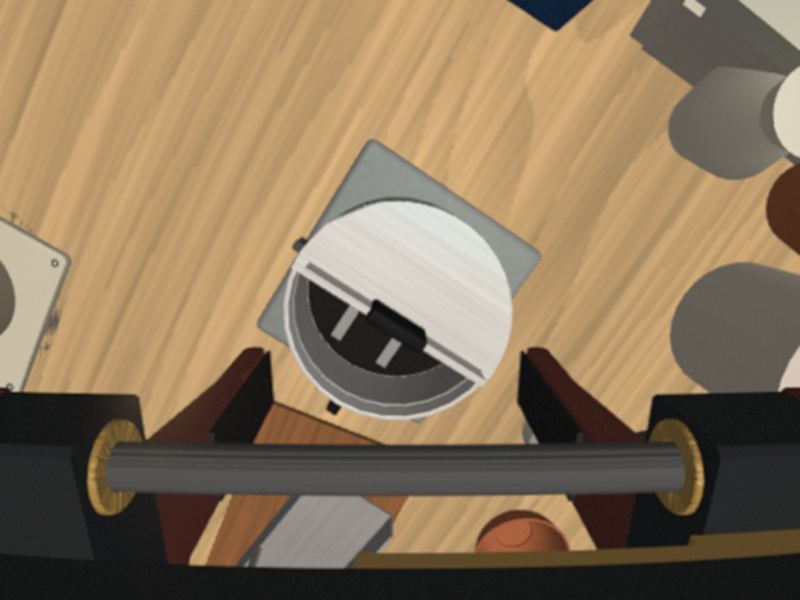

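The tab now sits at (334,407). I'll compute its heading and check it against the lug in an enlarged side/scene crop.

```bash
python3 - <<'E'
from h import *
np.set_printoptions(precision=4,suppress=True)
c=(camera_info("wrist"),np.load("pics/w3.npz")["T"])
t=onplane("wrist",np.array([(334,407)])*.7,.138,c)[0][:2];print(t,np.degrees(np.arctan2(*(t-C)[::-1])),np.linalg.norm(t-C))
move_pose([.55,-.3,.42],down(1.2))
a=read_camera("scene")[100:200,270:380];b=read_camera("side")[130:240,115:235]
f=lambda x:cv2.resize(x[:,:,::-1],(400,370),interpolation=cv2.INTER_CUBIC)
cv2.imwrite("pics/c4.png",np.hstack([f(a),f(b)]))
snap("wrist","w5")
for n in("scene","side"):
  for az in (-93,177):
    d=np.array([np.cos(np.radians(az)),np.sin(np.radians(az))])
    print(n,az,project(n,[[*(C+.11*d),.12],[*(C+.111*d),.138]]))
E
```

```text
[0.4658 0.1665] -92.45825147207596 0.11688263055503138
scene -93 [[303.3635 154.6249]
 [303.265  150.6026]]
scene 177 [[301.6556 131.1982]
 [301.5338 127.1087]]
side -93 [[187.2654 189.4962]
 [186.2891 185.1664]]
side 177 [[133.75   188.2923]
 [131.6411 183.9553]]
```

View pics/c4.png

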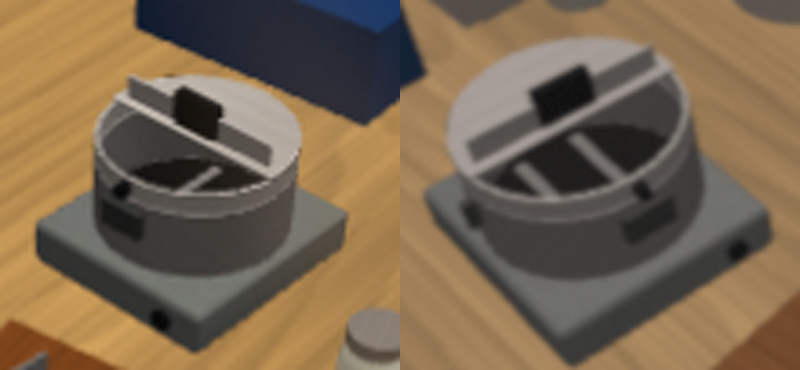

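View pics/w5.png

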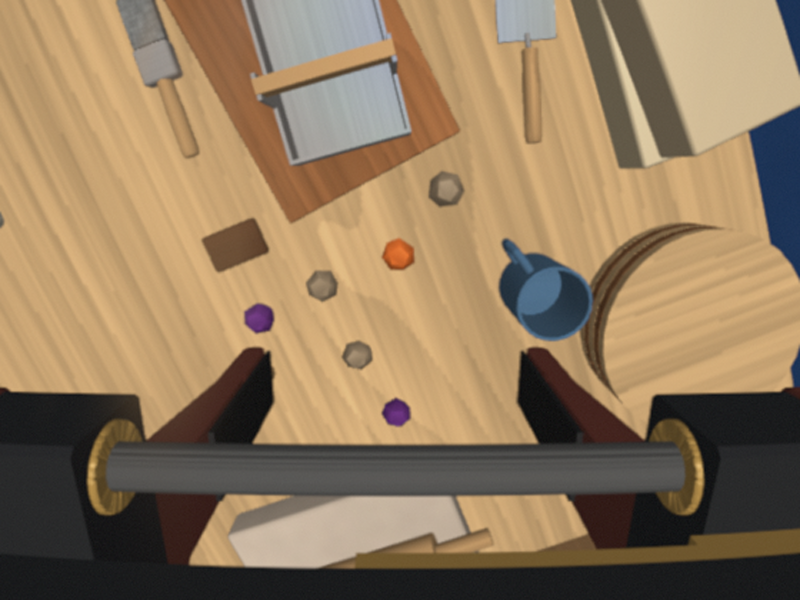

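The tab stands over the lug, tab/lug at (122,188)/(124,219) and (643,189)/(650,219) in the two crops. The lumps meant are the tan ones at w5 (322,285), (446,188) and (357,354); purple and orange are the decoys, and this enlarged view confirms it. I'll pick the lumps now.

```bash
cat >> h.py <<'E'
TC=np.array([.555,-.092]); LA=np.radians(83.7)  # tray centre, heading of the lip
def tray_pt(x,y):
    ex=-np.array([np.cos(LA),np.sin(LA)]); ey=np.array([-ex[1],ex[0]]); return TC+x*ex+y*ey
def pick(p,az):
    move_pose([*p,.12],down(np.radians(az+90))); command_gripper(.78)
    movel([*p,.005],v=.12); command_gripper(0.0); w=get_grip_width()*88
    print("pick w mm",w,get_finger_force()); movel([*p,.17],v=.25); return w
def drop(x,y,z):
    p=tray_pt(x,y); move_pose([*p,.17],down(LA)); movel([*p,z],v=.12)
    command_gripper(min(1,get_grip_width()+.2)); movel([*p,.17],v=.25)
def tray_tool(lip,az,th):
    """TCP pose holding the bar, given lip point, lip heading az, tilt th (lip down +)"""
    L=np.array([np.cos(az),np.sin(az),0]);Z=np.array([0,0,1.])
    l=L*np.cos(th)-Z*np.sin(th); n=L*np.sin(th)+Z*np.cos(th)
    tcp=np.array(lip)-.130*l+(.092-.019)*n
    z=-n; y=-l; return tcp,quat(np.c_[np.cross(y,z),y,z]),quat(np.c_[np.cross(-y,z),-y,z])
E
python3 - <<'E'
from h import *
np.set_printoptions(precision=3,suppress=True)
c=(camera_info("wrist"),np.load("pics/w5.npz")["T"])
L=onplane("wrist",np.array([(322,286),(446,189),(357,355)])*.7,.016,c)[:,:2];print(L)
for th in (0,25,50,60):
  for az in (60,75,87,100):
    lip=[*(C+.045*np.array([np.cos(np.radians(-93)),np.sin(np.radians(-93))])),.17]
    t,a,b=tray_tool(lip,np.radians(az),np.radians(th)); print(th,az,t,inverse_kinematics(t,a),inverse_kinematics(t,b))
if pick(L[1],0)>15: drop(62,0,.048) if False else drop(.062,0,.048)
print(get_time())
E
```

```text
[[ 0.45  -0.323]
 [ 0.624 -0.27 ]
 [ 0.456 -0.418]]
0 60 [0.403 0.126 0.243] [ 0.274  0.09   2.034 -0.     1.018  2.368] [ 0.274  0.09   2.034 -0.     1.018 -0.773]
0 75 [0.435 0.113 0.243] [ 0.227  0.133  1.983 -0.     1.025  2.06 ] [ 0.227  0.133  1.983 -0.     1.025 -1.082]
0 87 [0.462 0.109 0.243] [ 0.206  0.173  1.934 -0.     1.034  1.829] [ 0.206  0.173  1.934 -0.     1.034 -1.313]
0 100 [0.491 0.11  0.243] [ 0.197  0.218  1.876 -0.     1.047  1.594] [ 0.197  0.218  1.876 -0.     1.047 -1.548]
25 60 [0.425 0.163 0.291] None [ 0.492  0.288  1.733 -0.225  1.5   -0.496]
25 75 [0.446 0.154 0.291] [ 0.508  0.277  1.748 -0.311  1.437  2.433] [ 0.508  0.277  1.748 -0.311  1.437 -0.709]
25 87 [0.464 0.152 0.291] [ 0.518  0.266  1.763 -0.371  1.373  2.263] [ 0.518  0.266  1.763 -0.371  1.373 -0.878]
25 100 [0.484 0.153 0.291] [ 0.526  0.253  1.781 -0.425  1.293  2.079] [ 0.526  0.253  1.781 -0.425  1.293 -1.062]
50 60 [0.455 0.214 0.317] None [ 0.615  0.566  1.434 -0.352  1.945 -0.421]
50 75 [0.461 0.212 0.317] None [ 0.683  0.526  1.502 -0.485  1.847 -0.578]
50 87 [0.467 0.211 0.317] [ 0.733  0.486  1.57  -0.583  1.751  2.453] [ 0.733  0.486  1.57  -0.583  1.751 -0.689]
50 100 [0.473 0.211 0.317] [ 0.781  0.435  1.654 -0.683  1.631  2.345] [ 0.781  0.435  1.654 -0.683  1.631 -0.797]
60 60 [0.468 0.237 0.319] None [ 0.647  0.684  1.322 -0.404  2.108 -0.424]
60 75 [0.468 0.237 0.319] None [ 0.729  0.638  1.408 -0.549  1.999 -0.565]
60 87 [0.468 0.237 0.319] [ 0.791  0.591  1.494 -0.653  1.893  2.485] [ 0.791  0.591  1.494 -0.653  1.893 -0.657]
60 100 [0.469 0.237 0.319] [ 0.852  0.532  1.6   -0.758  1.765  2.404] [ 0.852  0.532  1.6   -0.758  1.765 -0.737]
pick w mm 37.75644774240065 30.000524467905052
25.4833
```

```bash
python3 - <<'E'
from h import *
if pick([.450,-.322],45)>15:
    drop(-.03,0,.026)
    if pick([.456,-.4175],0)>15: drop(-.072,0,.026)
move_pose([.53,-.16,.42],down(1.3)); snap("wrist","w6")
print(get_time())
E
```

```text
pick w mm 35.29672045195289 30.00070710782893
pick w mm 34.75523085000636 30.000679154362615
43.1167
```

View pics/w6.png

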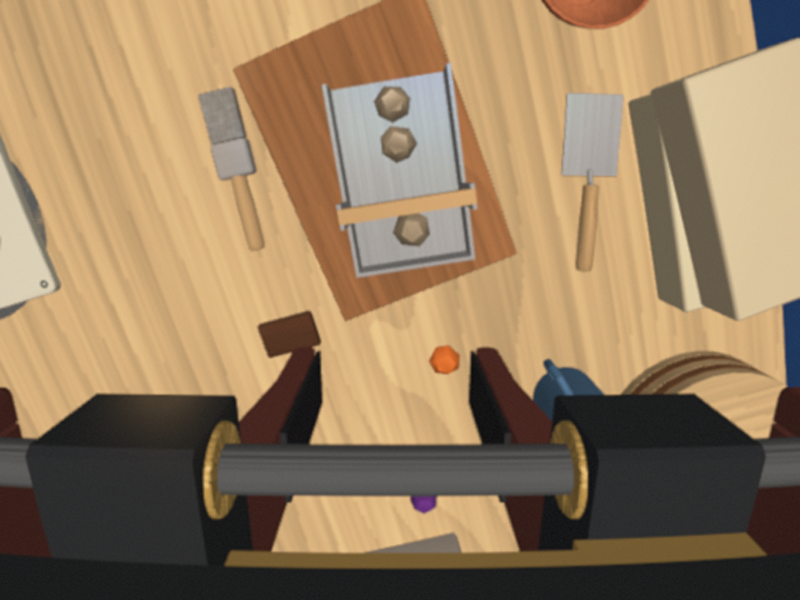

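All three lumps are in the tray at (392,103), (398,144) and (411,229), and the tray hasn't moved. Next I'll lift it.

```bash
cat >> h.py <<'E'
def lipmove(lip,azd,thd,v=.12):
    t,a,b=tray_tool(lip,np.radians(azd),np.radians(thd)); movel(t.tolist(),frame=b,v=v)
MD=np.array([np.cos(np.radians(-93)),np.sin(np.radians(-93))])
E
python3 - <<'E'
from h import *
np.set_printoptions(precision=3,suppress=True)
lip0=np.array([*tray_pt(-.1,0),.012]); np.save("lip0.npy",lip0)
t,a,b=tray_tool(lip0,LA,0); print(t)
move_pose([t[0],t[1],.2],b); command_gripper(1.0); movel(t.tolist(),v=.1); command_gripper(0.0)
print(get_grip_width()*88,get_ft_force())
f0=np.array(get_ft_force())
lipmove(lip0+[0,0,.03],83.7,-3,v=.04)
lipmove(lip0+[0,0,.08],83.7,-12,v=.08)
wait(.3);print(np.array(get_ft_force())-f0,get_ft_torque(),get_time())
snap("wrist","w7"); snap("side","s7")
E
```

```text
[ 0.552 -0.122  0.085]
13.68673947450641 [ 0.23  -0.992  0.344]
[-0.843  0.793 -6.063] [-0.436  0.03  -0.018] 49.275
```

View pics/s7.png

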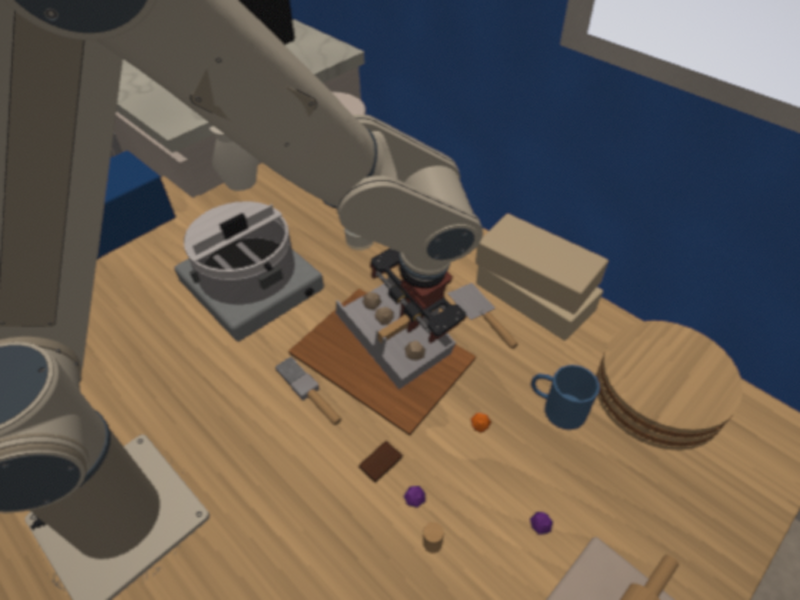

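Three lumps show in the lifted tray at (371,300), (384,314) and (415,350). Now the pour.

```bash
python3 - <<'E'
from h import *
np.set_printoptions(precision=3,suppress=True)
M=np.array([*(C+.055*MD),.165])
lipmove(np.load("lip0.npy")+[0,0,.22],83.7,-12,v=.15)
lipmove(M+[*(.06*MD),.06],87,-10,v=.15)
lipmove(M+[0,0,.01],87,-3,v=.1)
f=np.array(get_ft_force())
for th in (8,16,24,32,40,48,55):
    lipmove(M,87,th,v=.08)
    print(th,np.array(get_ft_force())-f)
wait(.6);print(np.array(get_ft_force())-f,get_grip_width(),get_time())
snap("scene","s8");snap("side","t8")
a=cv2.imread("pics/s8_raw.png")[60:220,240:420];b=cv2.imread("pics/t8_raw.png")[80:260,80:280]
g=lambda x:cv2.resize(x,(400,400*x.shape[0]//x.shape[1]),interpolation=cv2.INTER_CUBIC)[:355]
cv2.imwrite("pics/c8.png",np.hstack([g(a),g(b)]))
E
```

```text
8 [-1.185 -0.134 -0.785]
16 [-0.708  0.485 -0.649]
24 [-0.055  0.815 -1.614]
32 [-0.033  0.948 -1.081]
40 [-0.025  1.004  0.895]
48 [0.177 0.772 1.376]
55 [0.715 0.68  0.698]
[ 0.138  0.883 -0.189] 0.16196416335685943 56.175
```

View pics/c8.png

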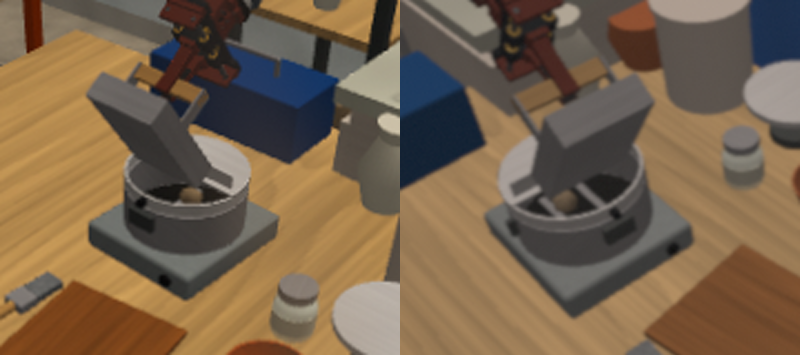

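At least one lump is in the hopper (190,195). I'll tilt further with a small shake, then level the tray clear of the crusher and look into both.

```bash
python3 - <<'E'
from h import *
M=np.array([*(C+.055*MD),.168])
lipmove(M,87,63,v=.08)
for d in (.012,0,.012,0): lipmove(M+[*(d*MD),0],87,63,v=.15)
wait(.4)
for th in (45,25,5): lipmove(M+[0,0,.01],87,th,v=.12)
lipmove(M+[*(.09*MD),.05],87,-2,v=.15)
print(get_grip_width(),get_time())
snap("scene","s9");snap("side","t9")
a=cv2.imread("pics/s9_raw.png")[60:230,240:430];b=cv2.imread("pics/t9_raw.png")[110:280,110:300]
g=lambda x:cv2.resize(x,(400,358),interpolation=cv2.INTER_CUBIC)
cv2.imwrite("pics/c9.png",np.hstack([g(a),g(b)]))
E
```

```text
0.15584790086558023 60.6333
```

View pics/c9.png

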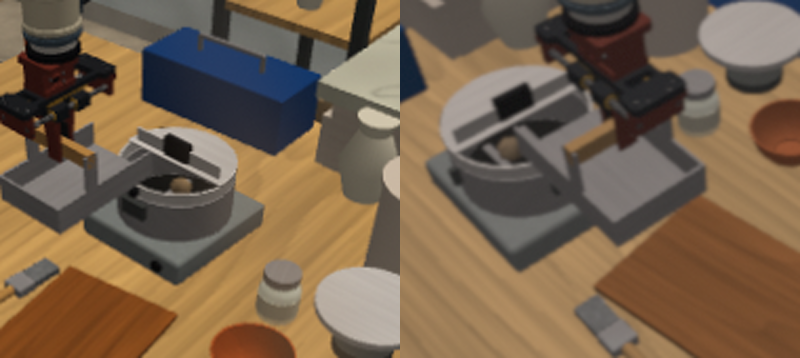

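The tray is empty and one lump shows through the mouth; the rest should be further inside, which I'll check. I'm setting the tray back on the middle of the board.

```bash
python3 - <<'E'
from h import *
np.set_printoptions(precision=4,suppress=True)
az=97; l=np.array([np.cos(np.radians(az)),np.sin(np.radians(az))]); lip=np.array([*(np.array([.536,-.077])+.1*l),.012])
M=np.array([*(C+.055*MD),.168])
lipmove(M+[*(.16*MD),.06],90,0,v=.2)
lipmove(lip+[0,0,.1],az,0,v=.2)
lipmove(lip+[0,0,.012],az,0,v=.1)
t,_,b=tray_tool(lip-[0,0,.004],np.radians(az),0)
print(movel(t.tolist(),v=.03,until_force=4),get_tcp_pos(),get_ft_force())
command_gripper(1.0); p=get_tcp_pos(); movel([p[0],p[1],.22],v=.15)
move_pose([.53,-.16,.42],down(1.3)); snap("wrist","w10")
move_pose([.44,.33,.42],down(2.1)); snap("wrist","w11"); print(get_time())
a=cv2.imread("pics/w10_raw.png")[0:260,130:400];b=cv2.imread("pics/w11_raw.png")[90:310,170:400]
g=lambda x:cv2.resize(x,(400,385),interpolation=cv2.INTER_CUBIC)
cv2.imwrite("pics/c10.png",np.hstack([g(a),g(b)]))
E
```

```text
True [ 0.5399 -0.1068  0.0847] [1.0646 0.6421 1.9702]
69.4083
```

View pics/c10.png

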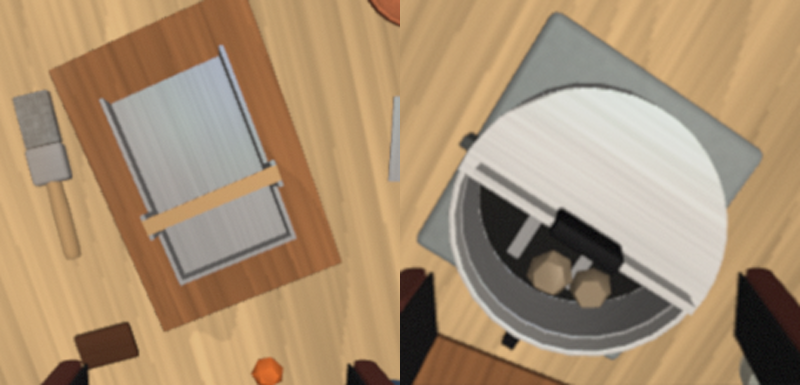

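The tray is empty and upright in the middle of the board. Two lumps are visible in the hopper at (549,271) and (591,287). The third must be under the plate, and the quarter turn will show that part.

```bash
python3 - <<'E'
from h import *
np.set_printoptions(precision=4,suppress=True)
grip_top(87,-3,.161)
move_pose([.44,.33,.42],down(2.1)); snap("wrist","w12")
a=cv2.imread("pics/w12_raw.png")[90:310,170:400]
move_pose([.45,-.1,.45],down(1.3)); snap("side","t12")
b=cv2.imread("pics/t12_raw.png")[110:280,100:290]
g=lambda x:cv2.resize(x,(400,385),interpolation=cv2.INTER_CUBIC)
cv2.imwrite("pics/c12.png",np.hstack([g(a),g(b)]));print(get_time())
E
```

```text
grip 0.1599423332034387 29.979774355888367 [-1.054  -5.9275  1.6175] [-1.3152 -0.0897 -0.0213]
turned [-0.9455 -6.5686  4.7009] [-1.4809  0.441  -0.2191] [ 0.5195  0.3965  1.8454 -0.0009  0.9018  0.5733] 75.9083
80.725
```

View pics/c12.png

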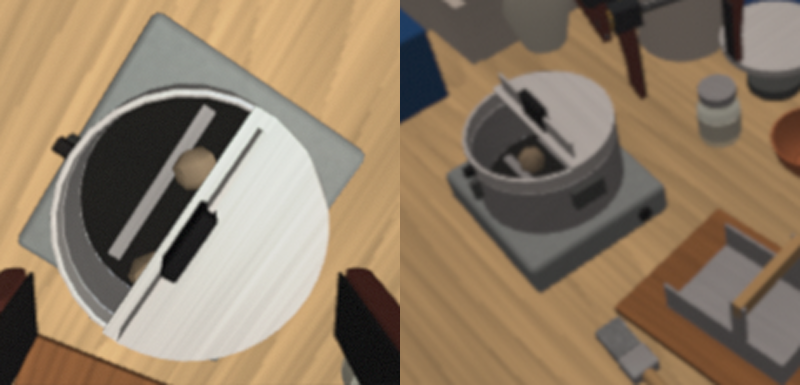

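All three lumps are accounted for: the third is now visible at (195,168). One numeric check of the tab heading against the fin follows.

```bash
python3 - <<'E'
from h import *
np.set_printoptions(precision=4,suppress=True)
i=camera_info("wrist")
az=lambda v:np.degrees(np.arctan2(v[1],v[0]))
for fn in("w1","w3","w12"):
    im=cv2.imread(f"pics/{fn}_raw.png");c=(i,np.load(f"pics/{fn}.npz")["T"])
    n,l,s,ce=cv2.connectedComponentsWithStats((im.max(2)<60).astype(np.uint8))
    for k in range(1,n):
        p=onplane("wrist",[ce[k]],.135,c)[0][:2]; d=np.linalg.norm(p-C)
        if s[k,4]>8 and (.09<d<.13) and ce[k][1]<290: print(fn,ce[k]/.7,s[k,2:],d,az(p-C))
im=cv2.imread("pics/w12_raw.png");cv2.imwrite("pics/c13.png",cv2.resize(im[150:200,185:245],(720,600),interpolation=cv2.INTER_CUBIC))
for a in(177,-183+3,174):
    d=np.array([np.cos(np.radians(a)),np.sin(np.radians(a))]);c=(i,np.load("pics/w12.npz")["T"])
    print(a,(project("wrist",[[*(C+.11*d),.12],[*(C+.111*d),.134]],c)-[185,150])*12)
E
```

```text
w1 [302.381  241.5873] [4 3 9] 0.10977415776082429 173.11365355700238
w1 [516.0268 323.1696] [ 8  9 64] 0.11302513390505113 24.763823066176975
w3 [302.2222 240.9524] [4 3 9] 0.1096065816469046 173.15818822664158
w3 [332.619  407.2449] [ 9  9 42] 0.1193639804025624 -92.72204847772815
w12 [296.129  246.8049] [14 12 93] 0.11177191778710319 177.30289104081248
177 [[309.893  258.0752]
 [278.0876 271.1558]]
-180 [[285.0979 301.4711]
 [252.411  316.2388]]
174 [[337.1456 215.9198]
 [306.3284 227.351 ]]
```

View pics/c13.png

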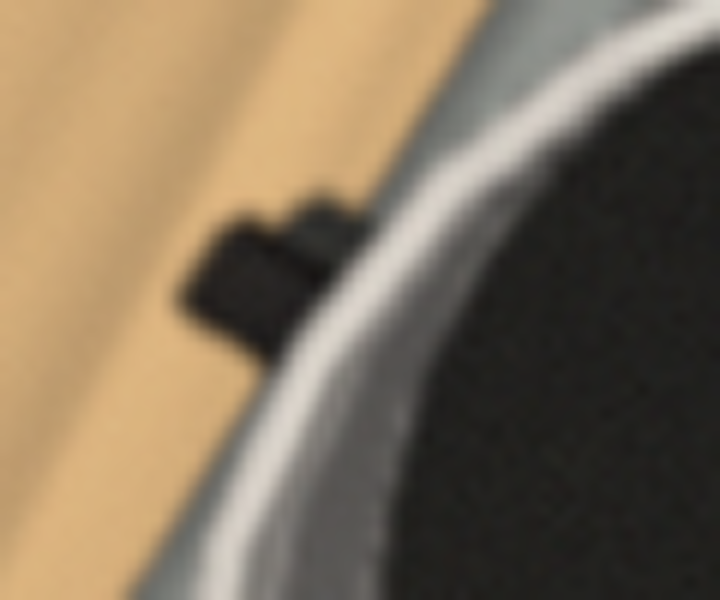

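The tab sits over the fin but about 1.5° short by my reading: tab axis through (250,285), fin peeking out at (320,215). I'll nudge it with a small regrip and recheck numerically.

```bash
python3 - <<'E'
from h import *
import h
np.set_printoptions(precision=4,suppress=True)
h.C=np.array([.4708,.2823])
grip_top(-2,-4.3,.160)
move_pose([.44,.33,.42],down(2.1)); c=snap("wrist","w14")
im=cv2.imread("pics/w14_raw.png");o=cv2.imread("pics/w12_raw.png")
n,l,s,ce=cv2.connectedComponentsWithStats((im.max(2)<60).astype(np.uint8))
for k in range(1,n):
    p=onplane("wrist",[ce[k]],.135,c)[0][:2]-h.C
    if s[k,4]>8 and .09<np.hypot(*p)<.13 and ce[k][1]<290: print(ce[k]/.7,s[k,2:],np.hypot(*p),np.degrees(np.arctan2(p[1],p[0])))
for t,x in(("before",o),("after",im)): # darkest part = tab only
    m=x[160:185,196:216].max(2)<38; y_,x_=np.nonzero(m); print(t,m.sum(),(x_.mean()+11)*12,(y_.mean()+10)*12)
move_pose([.45,.0,.45],down(1.3)); print(get_time(),get_grip_width())
E
```

```text
grip 0.15837091905325015 29.89593654870987 [-1.7421 -0.3014  2.417 ] [-0.0219  0.6256 -0.0389]
turned [-2.7857  0.3827  1.7253] [ 0.0931  0.809  -0.1143] [0.5186 0.3961 1.8461 0.0004 0.9001 0.5926] 85.4083
[296.7159 245.4351] [13 11 87] 0.11197849653674151 176.06786695329197
before 38 265.57894736842104 285.7894736842105
after 37 280.5405405405405 266.5945945945946
89.85 1.00142288123776
```

```bash
python3 -c "
from station import *
print(job_done())"
```

```text
the job is handed in; nothing more can be done
None
```

I handed the job in at about 90 s with all steps done in order: the tab was set over the feed lug, all three lumps present were tipped into the hopper, the empty tray stands upright mid-board, and the tab is over the run fin to within about a degree by camera.

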